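# Draw the pin gauge from its stand and gauge the clog heel

### The arm

A 6-joint arm with a two-finger parallel gripper is mounted at the origin on the work surface. World frame = base frame: x ahead of the robot, y to its left, z up, the work surface at z = 0. Lengths are in m, angles in rad, forces in N, time in s.
With the tool pointing down it reaches from about 0.3 to 0.775 m from the base axis. Payload 14.6 kg.
Tool frame: the origin (TCP) lies on the centre line of the jaws, within the pads' length; the fingertips stand ctrl.tcp_to_tips ahead of it and the grasp point (between the pads) lies 2 mm behind it (ctrl.tcp_to_tips is the distance from the TCP to the fingertips, in m); z points along the fingers, y is the line along which they close (so a half turn about z gives the same grasp; the last joint's range is limited). The gripper opens to 94 mm and grips with 3 to 60 N. Pads are 16 mm wide; open, the fingers measure 119 mm over their backs; the gripper's body (75 mm by 177 mm) begins 78 mm behind the grasp point.
Start: joints at [1.07, 0.3, 1.521, -0, 1.321, -0.067], TCP at [0.231, 0.499, 0.222] pointing down, gripper open.
Joint ranges: [-3.03, 3.03], [-0.79, 2.21], [0.23, 2.52], [-1.04, 4.18], [0, 3.07], [-2.55, 2.55]. Speed limits (rad/s): [2.22, 2.22, 2.57, 3.14, 3.14, 3.14].

### API

Orientations are given as [roll, pitch, yaw] about the fixed x, y, z axes, in that order (R = Rz(yaw) Ry(pitch) Rx(roll)).
In Python, from station import telemetry, viewer, hand_in, ctrl gives the robot as it stands.
- The arm moves only by the tool step_arm, never from a script. Its argument "plan" is a list of rows, each an object of numbers: "dx", "dy", "dz": the shift along the tool's x, y, z scaled (see below); "rx", "ry", "rz": the turn, a rotation vector about the tool's x, y, z scaled (see below); "claw": the closure, from 0 (fully open) to 1 (shut). In form: [{"dx": .., "dy": .., "dz": .., "rx": .., "ry": .., "rz": .., "claw": ..}, ...]. A call has 1 to 10 rows; each row shifts and turns the commanded pose from where the row before left it, along the tool's axes as they then stand; what a row does not reach is not made up. The controller multiplies each number of a shift by 0.1 m and each number of a turn by 90 degrees. A row lasts 1/10 s, in which the tool goes at most 50 mm and 8.59 degrees, less where a joint would pass 70% of its speed; a pose out of reach is approached as far as the arm can. A call with a number of a shift or a turn outside -1 to 1 is refused whole. A call with a gripper value outside its range is refused whole. The fingers move at their own pace and stop on an object; "grip_force" is the grip in N (left out, the last holds). Time passes only in rows, so rows that do not move let the fingers close. It gives the time, the measured TCP pose, the force, the opening and the grip force at its end, in the units of the state.
- telemetry.get_obs(): the state, without advancing time (a new reading comes with each control period).
- viewer.camera(name): name is "scene" or "top"; returns a dict with "img" (400x640x3 uint8, red, green, blue), "z_map" (400x640 float32, m along the optical axis (not along the pixel's ray), 0 where there is no reading), "fx", "fy", "cx", "cy" (pixels), "R" (3x3) and "t" (3): a world point X has camera coordinates R X + t. Camera axes: x right, y down, z forward; pixel columns grow to the right and rows downward; lengths in m; the calibration is good to about 2 mm. A picture is of the moment at which its call begins.
- hand_in(): hands the job in; it is judged then, once.
Trained networks look in a picture, given as the dict that the camera call returned (one of the last four; its "shot" number tells which), for a name from the list of things; names that differ only in an ending like _2 or _b are one class to them, and where a whole thing is asked for, a point or a joint stands for the part that bears it (a point fixed in the world has none). Each returns a list of dicts, best first, with "score" (0 to 1); they miss things now and then, are a little off and sometimes report something else, mostly with a low value. They report only what shows in the picture. A call takes as long as a camera call. They do not tell look-alikes from the thing itself.
- viewer.recognise(target, picture): "rect" ([left, top, right, bottom] in pixels, round what is visible of it).
The state is a dict: "time_s": time; "qpos": joint angles; "joint_vel": joint speeds; "tau": joint torques, N m; "ee_pos": TCP position; "eef_rot": TCP orientation; "force": force on the tool from outside, world axes, zero at the start; "moment": the same for the moment, N m; "grip_width": finger opening in m; "grip_force": force on a finger pad.
Only numpy, scipy, OpenCV 4.12 (cv2) and the standard library are available. Lean on these libraries where they do the work, as an engineer would, in place of code of your own. Each camera call takes 0.05 s, during which the arm holds its last target. There are 200 camera calls.

### The job

Check the bolt hole of the clog sole: draw the pin gauge straight out of its light leaning stand, along its own axis, without tipping, lifting or dragging the stand, then lower its pin into the hole in the heel until the collar sits flat on the wood, and only then let go and move away. Leave the stand standing where it is and the jar, hammer and sanding block where they lie.

Things in the scene. Friction and masses are not known exactly. Their poses are not given: they have to be found in the camera images.
- pin_handle (a point): Centre of the gauge's handle, on its axis: dark wood, 18 mm in diameter, 62 mm long, a brass band at its lower end. z runs along the tool from the pin to the handle's free end. At the start the tool leans 30 to 35 degrees in its stand (it is loose) with the handle fully outside: grasp it with the gripper tilted along it
- pin: The whole pin gauge: one straight round tool, 114 mm, about 45 g. A wooden handle (62 mm), and below it a steel pin of 7 mm diameter and 52 mm length, tapered over its last 6 mm to a 3 mm tip. Origin at the tip, z along the tool towards the handle
- pin_collar (a point): The gauge's collar: centre of the flat 18 mm lower end of the handle, where the pin begins, 31 mm from the handle's centre. z as for the handle
- pin_tip (a point): Tip of the pin, 52 mm beyond the collar, 83 mm from the handle's centre. z as for the handle
- stand: Light, loose wooden stand, about 80 g, easily tipped: a plywood foot 74 (x) by 52 (y) by 6 mm with a pale block, 34 by 34 mm and 62 mm long, leaning 30 degrees towards the stand's own -x (roughly to the robot). The pin stands loose in a bore along the block, 9 mm wide, 55 mm deep, its collar on the block's upper face. Origin: centre of the foot's underside; z up
- stand_mouth (a point): Middle of the bore's mouth in the stand's leaning upper face: in the stand's frame 11 mm to -x, 69 mm up. The bore's axis points out of here along (-0.5, 0, 0.866) of the stand's frame. Axes as the stand's
- heel_hole (a point): Mouth of the bolt hole: upright, round, 10.5 mm wide, 56 mm deep, in the flat heel of a pale wooden clog sole, 60 mm above the bench; the sole's only hole, ringed by a flush dark steel bushing. The sole (about 285 mm long, heel 66 mm wide) is fixed to a plywood board (310 by 120 by 12 mm) that does not move. x points from heel to toe, z up
- jar: Bystander: closed glass jar, 68 mm wide, 95 mm tall. Origin at the centre of its underside
- hammer: Bystander: hammer lying on the bench, about 0.26 m long, along its own x. Origin under its middle
- sander: Bystander: dark sanding block 55 by 60 by 35 mm. Origin at the centre of its underside
Things that resemble listed ones, but are neither listed nor needed, are in the scene too. Of the things shaped like the pin, the wooden one is meant. What is shaped like the stand but pink is not meant.

How it is judged:
On the way, in this order (a step that is already met when the one before it is completed fails the run):
1. the pin is drawn fully out of the stand, which stays standing (z of pin_tip in the frame of stand_mouth above 0.008 m and angle between stand's own z axis and vertical below 0.05 rad and distance of stand from where it was at the start of the episode below 0.01 m), for 0.2 s.
2. the gauge, still between the fingers, is lowered into the heel hole until its collar is on the wood (within 8 mm) (distance between pin_collar and heel_hole below 0.008 m and contact force between the fingers and pin above 0.5 N), for 0.1 s.
At the end, for the whole second after the job is handed in: The gauge stands at rest in the heel hole, its collar's centre within 6 mm of the hole's mouth and its axis within 0.12 rad of vertical; the stand stands at rest within 10 mm of where it was, tilted under 0.05 rad (distance between pin_collar and heel_hole below 0.006 m and angle between pin_tip's own z axis and vertical below 0.12 rad and angle between stand's own z axis and vertical below 0.05 rad and distance of stand from where it was at the start of the episode below 0.01 m and linear speed of pin below 0.02 m/s and linear speed of stand below 0.01 m/s); the robot touches nothing.
It fails at once if the stand is tipped by more than 0.1 rad (angle between stand's own z axis and vertical above 0.1 rad).
It fails at once if the stand is lifted by more than 6 mm (height (world z) of stand above 0.006 m).
It fails at once if the stand is dragged by more than 10 mm (distance of stand from where it was at the start of the episode above 0.01 m).
It fails at once if the jar, hammer or sanding block is moved by more than 30 mm (distance of any of jar, hammer, sander from where it was at the start of the episode above 0.03 m).
It also fails if it takes over 59 s, if anything falls off the work surface, if the arm or the gripper's body presses on something with over 40 N, if the wrist force passes 120 N, or if a joint passes its speed limit or range.

## Working session

There is one attempt and no reset: what is moved stays moved. The work goes in short steps, Python scripts to look and compute and a tool call to move; the robot and the scene stay as the last step left them, time stands still between calls to the robot, and variables do not carry over. Pictures are saved under pics/ and viewed, at most 10 in all, crops included, and the job is handed in when it is done.

Besides the shell and the picture viewer there is one more tool, called after "Request:" in YAML: its name, and indented under it one key for each argument. step_arm: Moves the arm, as the interface text tells. Shifts and turns lie within -1 to 1; 1 stands for 0.1 m of shift or 90 degrees of turn. Its arguments: {"type":"object","properties":{"plan":{"type":"array"},"grip_force":{"type":"number"}},"required":["plan"]}

```bash
mkdir -p pics; ls; cat > h.py <<'E'
import numpy as np, cv2
from station import telemetry, viewer, hand_in, ctrl
def pt(p,u,v,z=None):
    z=p["z_map"][int(round(v)),int(round(u))] if z is None else z
    c=np.array([(u-p["cx"])/p["fx"]*z,(v-p["cy"])/p["fy"]*z,z])
    return p["R"].T@(c-p["t"])
def cloud(p):
    v,u=np.mgrid[0:400,0:640]; z=p["z_map"]
    c=np.stack([(u-p["cx"])/p["fx"]*z,(v-p["cy"])/p["fy"]*z,z],-1)
    return (c-p["t"])@p["R"]
def save(img,n): cv2.imwrite("pics/"+n,img[...,::-1])
E
python3 - <<'E'
from h import *
for n in ["scene","top"]:
    p=viewer.camera(n); save(p["img"],n+"1.png"); np.savez(n+"1.npz",**{k:p[k] for k in ["img","z_map","fx","fy","cx","cy","R","t"]})
    print(n,p["fx"],(-p["R"].T@p["t"]).round(3),p["R"][2].round(2))
    for t in ["pin_handle","pin","stand","stand_mouth","heel_hole","jar","hammer","sander"]:
        print(t,[(np.round(d["rect"]).tolist(),round(d["score"],2)) for d in viewer.recognise(t,p)[:4]])
o=telemetry.get_obs(); print(o); print(ctrl.tcp_to_tips)
E
```

```text
pics
scene 420.6336974624619 [ 1.331 -0.402  0.856] [-0.65  0.35 -0.67]
pin_handle [([241.0, 193.0, 254.0, 215.0], 0.64), ([258.0, 261.0, 295.0, 272.0], 0.58)]
pin [([255.0, 258.0, 297.0, 273.0], 0.6), ([246.0, 191.0, 251.0, 216.0], 0.54)]
stand [([282.0, 199.0, 306.0, 225.0], 0.92), ([240.0, 215.0, 265.0, 247.0], 0.84)]
stand_mouth [([278.0, 195.0, 308.0, 229.0], 0.93), ([243.0, 213.0, 262.0, 242.0], 0.82)]
heel_hole [([338.0, 174.0, 434.0, 260.0], 0.9)]
jar [([151.0, 230.0, 184.0, 276.0], 0.94)]
hammer [([387.0, 144.0, 450.0, 190.0], 0.63), ([243.0, 190.0, 251.0, 214.0], 0.29)]
sander [([337.0, 255.0, 367.0, 285.0], 0.61), ([242.0, 217.0, 262.0, 248.0], 0.54), ([338.0, 175.0, 433.0, 257.0], 0.38)]
top 482.1725025111678 [ 0.366 -0.012  1.688] [ 0.16  0.01 -0.99]
pin_handle [([354.0, 185.0, 371.0, 206.0], 0.53)]
pin [([363.0, 196.0, 372.0, 208.0], 0.69), ([364.0, 233.0, 370.0, 249.0], 0.63)]
stand [([317.0, 224.0, 338.0, 246.0], 0.86), ([358.0, 221.0, 375.0, 248.0], 0.48)]
stand_mouth [([316.0, 229.0, 342.0, 246.0], 0.73), ([356.0, 226.0, 378.0, 249.0], 0.51)]
heel_hole [([246.0, 162.0, 280.0, 253.0], 0.66)]
jar [([421.0, 222.0, 447.0, 242.0], 0.75)]
hammer [([182.0, 215.0, 211.0, 291.0], 0.66)]
sander [([305.0, 159.0, 325.0, 175.0], 0.73)]
{'time_s': 0.9, 'qpos': array([ 1.07039822e+00,  2.99867180e-01,  1.52100110e+00,  3.66356973e-08,
        1.32067086e+00, -6.66384453e-02]), 'joint_vel': array([ 0.00076316,  0.0025324 ,  0.00085993, -0.00078885,  0.00139208,
       -0.00046222]), 'tau': array([ 2.19945134e-03, -5.31658137e+01, -3.52910328e+01,  7.09097693e-02,
        2.13591551e-02,  3.74849719e-06]), 'ee_pos': array([0.2311774 , 0.49905306, 0.22246313]), 'eef_rot': array([3.14153925e+00, 3.52814946e-06, 2.70783298e+00]), 'force': array([-0.06694825, -0.7135542 ,  0.39364278]), 'moment': array([-0.05940424, -0.03737828,  0.06066718]), 'grip_force': 0.0, 'grip_width': 0.09385930508213218}
0.017
```

```bash
python3 - <<'E'
from h import *
p=np.load("scene1.npz"); q=np.load("top1.npz")
a=cv2.resize(p["img"][140:300,140:460],(800,400),interpolation=cv2.INTER_CUBIC)
b=cv2.resize(q["img"][140:300,170:460],(800,441),interpolation=cv2.INTER_CUBIC)[:200*1] if 0 else cv2.resize(q["img"][150:300,170:460],(800,414),interpolation=cv2.INTER_CUBIC)
save(a,"a.png"); save(b,"b.png")
E
```

```text
(no output)
```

View pics/a.png

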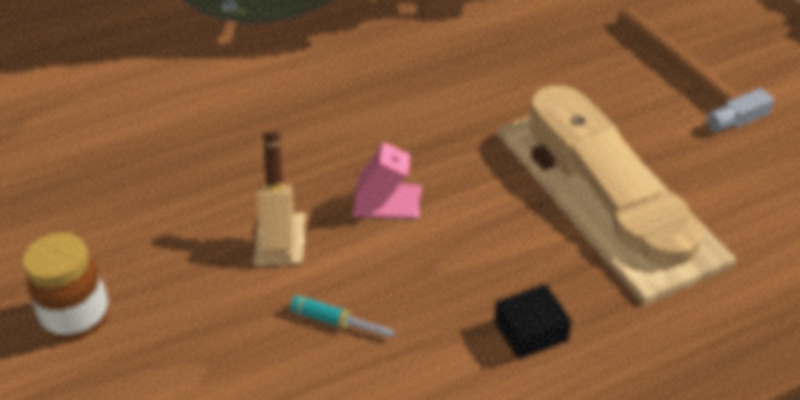

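View pics/b.png

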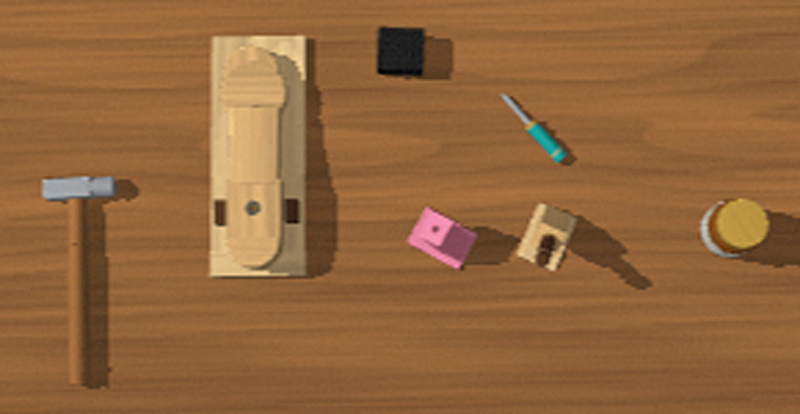

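The scene view shows the wooden pin in the pale stand: handle at about scene px (249,203) and top px (368,241). The hole is at scene (371,188) and top (261,225). The pink stand, the teal tool and a dark clip on the board are look-alikes or clutter. Next I'll measure these.

```bash
cat > m.py <<'E'
from h import *
from scipy.optimize import least_squares
S=dict(np.load("scene1.npz")); T=dict(np.load("top1.npz"))
def proj(p,X):
    c=X@p["R"].T+p["t"]; return np.stack([c[...,0]/c[...,2]*p["fx"]+p["cx"],c[...,1]/c[...,2]*p["fy"]+p["cy"]],-1)
def ray(p,u,v):
    d=p["R"].T@np.array([(u-p["cx"])/p["fx"],(v-p["cy"])/p["fy"],1.]); return -p["R"].T@p["t"],d/np.linalg.norm(d)
def tri(a,b):
    (o1,d1),(o2,d2)=ray(S,*a),ray(T,*b)
    s=np.linalg.lstsq(np.stack([d1,-d2],1),o2-o1,rcond=None)[0]; x,y=o1+s[0]*d1,o2+s[1]*d2
    return (x+y)/2,np.linalg.norm(x-y)
def onz(p,u,v,z):
    o,d=ray(p,u,v); return o+d*(z-o[2])/d[2]
E
python3 - <<'E'
from m import *
for nm,p,b in (("S",S,(364,181,380,196)),("T",T,(254,219,269,233))):
    g=p["img"][b[1]:b[3],b[0]:b[2]].astype(float).mean(-1); w=np.clip(np.median(g)-25-g,0,None)
    v,u=np.mgrid[b[1]:b[3],b[0]:b[2]]
    print(nm,w.astype(int).tolist() if 0 else "",(w>0).sum()); u0,v0=(w*u).sum()/w.sum(),(w*v).sum()/w.sum()
    print("hole px",u0,v0,"on z=.06",onz(p,u0,v0,.06),"depth pt",pt(p,u0+4,v0+4))
    p["h"]=(u0,v0)
print("tri",tri(S["h"],T["h"]))
for nm,p,b in (("S",S,(238,186,268,252)),("T",T,(350,215,386,256))):
    im=p["img"][b[1]:b[3],b[0]:b[2]]; C=cloud(p)[b[1]:b[3],b[0]:b[2]]
    dark=(im.mean(-1)<75)&(C[...,2]>.05); v,u=np.nonzero(dark)
    print(nm,dark.sum()); print("\n".join("".join("#" if d else "o" if z>.045 else ":" if z>.004 else "." for d,z in zip(r,zz)) for r,zz in zip(dark,C[...,2])))
    P=C[dark]; print(P.mean(0),P.min(0),P.max(0))
E
```

```text
S  29
hole px 371.8716605552645 187.12938711367207 on z=.06 [0.56534787 0.19186106 0.06      ] depth pt [0.58813693 0.19045663 0.0622127 ]
T  23
hole px 261.1046683046683 224.9557739557739 on z=.06 [0.56351009 0.18689411 0.06      ] depth pt [0.54995543 0.17364921 0.05673464]
tri (array([0.56479054, 0.18910893, 0.06031494]), np.float64(0.0051505921540118665))
S 127
.....::..............:........
.........o....................
...:......:...:...............
.o..:.........................
......................:....::.
..........:..o................
........ooooo......:.....:....
.......######o................
.......#######................
.......#######....:...........
.......######o................
.......o###ooo................
.......####ooo............:...
..:....#######.:..............
...:...o######........:.....:.
.:.....o######................
.:.....#######................
.......#######.....:.....:....
......:o######.............:..
........######................
........######..........:.....
..:.....######................
........######.......:........
........######.....
[... 2363 characters left out ...]
....::::.ooo####o::...:.:.:.:..
.......:::::.:oo####oo::.....::...::
.....:.:.:.::.o#####o::.:.o...:...:.
.........:.:.:o####::::.:.:.........
....:....:.:.oo####:......:..:..:.::
....:.:...:...o###o.::..............
:.:...:......:.o#..::.......:....:::
.::.........:..:..:::....:....:...:.
.:.:.:...::::.......................
..........:...........:.....:::.:.::
..:......:.:....:..:::..........:...
::......::.:..:...:............:.:..
....:.:..:..:..............:.:.....:
....:..........::......::...........
:.....:..:.................:.:...o..
:...:..........:...:.....:......:.:.
[ 0.49866683 -0.16534865  0.1392192 ] [ 0.36620338 -0.18160595  0.05754396] [ 0.52147    -0.0124035   1.68830032]
```

```bash
cat > fit.py <<'E'
from m import *
from scipy.optimize import minimize
BX={"S":(232,180,275,252),"T":(345,214,390,258)}; C={"S":S,"T":T}
def box(x0,x1,y0,y1,z0,z1): return np.array([[x,y,z] for x in(x0,x1) for y in(y0,y1) for z in(z0,z1)])
def cyl(r,z0,z1):
    a=np.linspace(0,2*np.pi,24,endpoint=False); return np.concatenate([np.c_[r*np.cos(a),r*np.sin(a),0*a+z] for z in(z0,z1)])
def Ry(a): c,s=np.cos(a),np.sin(a); return np.array([[c,0,s],[0,1,0],[-s,0,c]])
def Rz(a): c,s=np.cos(a),np.sin(a); return np.array([[c,-s,0],[s,c,0],[0,0,1]])
L=np.radians(30)
def parts(q):
    x,y,yaw,lx,ly=q[:5]; R=Rz(yaw); o=np.array([x,y,0]); m=np.array([-.011,0,.069])
    B=box(-.017,.017,-.017,.017,-.062,0)@Ry(-L).T+m
    B[:,2]=np.maximum(B[:,2],0.003)
    d=Ry(-L-lx)@np.array([0,np.sin(ly),np.cos(ly)])
    zx=np.cross([0,1,0],d); zx/=np.linalg.norm(zx); F=np.stack([zx,np.cross(d,zx),d],1)
    H=cyl(.009,0,.062)@F.T+m
    w=lambda P:P@R.T+o
    return w(box(-.037,.037,-.026,.026,0,.006)),w(B),w(H),w(m),R@d
def ren(p,b,Ps,sh):
    k=8; im=np.zeros(((b[3]-b[1])*k,(b[2]-b[0])*k),np.uint8)
    for P in Ps:
        u=(proj(p,P)+sh-[b[0],b[1]]+.5)*k
        cv2.fillConvexPoly(im,cv2.convexHull((u*16).astype(np.int32)),255,shift=4)
    return cv2.resize(im,None,fx=1/k,fy=1/k,interpolation=cv2.INTER_AREA)/255.
M={}
for n,p in C.items():
    b=BX[n]; im=p["img"][b[1]:b[3],b[0]:b[2]].astype(float); z=cloud(p)[b[1]:b[3],b[0]:b[2],2]
    h=((im.mean(-1)<78)&(z>.06)&(z<.2)).astype(np.uint8); h=cv2.morphologyEx(h,cv2.MORPH_CLOSE,np.ones((3,3)))
    lab,cc,st,_=cv2.connectedComponentsWithStats(h); h=(cc==1+np.argmax(st[1:,4]))
    s=((im[...,2]>75)&(im[...,1]>105)).astype(np.uint8); M[n]=(h.astype(float),np.maximum(s,h).astype(float))
def cost(q):
    f,B,H,_,_=parts(q); e=0
    for i,n in enumerate("ST"):
        sh=np.array(q[5+2*i:7+2*i])
        e+=1.5*((ren(C[n],BX[n],[H],sh)-M[n][0])**2).sum()+((ren(C[n],BX[n],[f,B,H],sh)-M[n][1])**2).sum()
    return e+3*np.sum(np.array(q[5:])**2)+ (q[3]/.04)**2+(q[4]/.03)**2
if __name__=="__main__":
    for n in "ST": print("\n".join("".join(".s#"[int(a)+int(c)] for a,c in zip(r,t)) for r,t in zip(*M[n])))
    best=None
    for yaw in (-.5,-.2,.2,.5):
        q=np.array([.52,-.165,yaw,.03,0,0,0,0,0]); 
        sim=np.vstack([q]+[q+np.eye(9)[i]*[.02,.02,.3,.04,.03,1,1,1,1][i] for i in range(9)])
        r=minimize(cost,q,method="Nelder-Mead",options=dict(initial_simplex=sim,maxiter=1500,xatol=1e-5,fatol=1e-3))
        r=minimize(cost,r.x,method="Nelder-Mead",options=dict(initial_simplex=np.vstack([r.x]+[r.x+np.eye(9)[i]*[.005,.005,.1,.03,.02,.5,.5,.5,.5][i] for i in range(9)]),maxiter=1500))
        print(r.fun,r.x.round(4))
        if best is None or r.fun<best.fun: best=r
    f,B,H,m,d=parts(best.x); np.save("q.npy",best.x)
    print("mouth",m,"axis",d,"lean",np.degrees(np.arccos(d[2])),"az",np.degrees(np.arctan2(d[1],d[0])),"handle",m+.031*d)
E
python3 fit.py
```

```text
...........................................
...........................................
...........................................
...........................................
...........................................
...........................................
...........................................
...........................................
...........................................
...........................................
...........................................
...........................................
.................#.........................
.............######........................
.............#######.......................
.............#######.......................
.............######........................
.............######........................
.............######........................
.............#######.......................
.............#######.......................
.............#######.......................
.............#######.......................
.............#######.......................
..............######.......................

[... 3968 characters left out ...]
...............................
.............................................
.............................................
208.70910658756532 [ 5.274e-01 -1.772e-01 -3.796e-01 -2.980e-02  1.000e-04 -1.871e-01
  2.910e-01  4.068e-01  8.790e-02]
206.88587878383052 [ 0.5277 -0.1772 -0.3884 -0.0381 -0.0085 -0.1589  0.1785  0.3732  0.2625]
206.64989952153604 [ 0.5264 -0.1768 -0.3946 -0.0312 -0.0182 -0.1023  0.5644  0.5041 -0.1343]
206.2179003661201 [ 0.5264 -0.1779 -0.3906 -0.036  -0.0103  0.2453  0.2648  0.1646 -0.1953]
mouth [ 0.51626706 -0.17371622  0.069     ] axis [-0.437062    0.16886779  0.88343674] lean 27.940244023400343 az 158.87494743550846 handle [ 0.50271814 -0.16848132  0.09638654]
```

```bash
cat > ov.py <<'E'
from fit import *
def ov(q,name):
    P=parts(q); o=[]
    for i,n in enumerate("ST"):
        b=BX[n]; k=9; a=cv2.resize(C[n]["img"][b[1]:b[3],b[0]:b[2]],None,fx=k,fy=k,interpolation=cv2.INTER_NEAREST)
        if n=="S": a=a[:592]
        c=a.copy()
        for X,col in zip(P[:3],((0,255,0),(0,0,255),(255,0,0))):
            u=(proj(C[n],X)+q[5+2*i:7+2*i]-[b[0],b[1]]+.5)*k
            cv2.polylines(c,[cv2.convexHull(u.astype(np.int32))],True,col,1)
        o.append(np.pad(c,((0,592-c.shape[0]),(0,0),(0,0))))
    save(np.hstack(o),name)
if __name__=="__main__":
    ov(np.load("q.npy"),"ov1.png")
E
python3 ov.py
```

```text
(no output)
```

View pics/ov1.png

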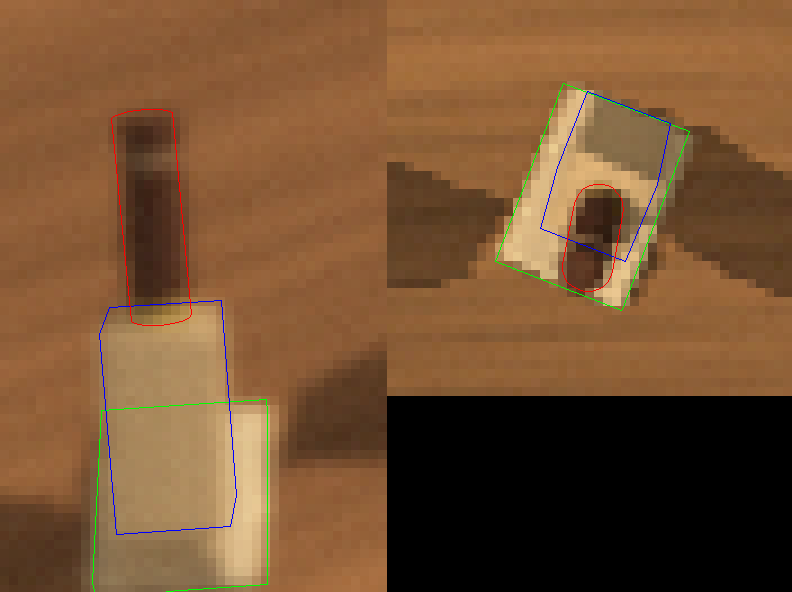

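```bash
cat > ax.py <<'E'
from fit import *
q=np.load("q.npy")
def line(p,r0,r1,c0,c1):
    out=[]
    for v in range(r0,r1):
        g=p["img"][v,c0:c1].astype(float).mean(-1); bg=np.median(np.r_[g[:4],g[-4:]]); w=np.clip((bg-g)/(bg-45)-.12,0,1)
        u=np.arange(c0,c1); out.append((v,(w*u).sum()/w.sum(),w.sum()))
    o=np.array(out); k=np.polyfit(o[:,0],o[:,1],1); return o,k,np.abs(np.polyval(k,o[:,0])-o[:,1]).max()
o,kS,e=line(S,199,211,240,262); print(kS,e,o[:,2].round(1))
h=M["T"][0]; v,u=np.nonzero(h); v=v+BX["T"][1];u=u+BX["T"][0]
rows=[(r,u[v==r].mean()) for r in np.unique(v) if (v==r).sum()>2]; rows=np.array(rows); kT=np.polyfit(rows[:,0],rows[:,1],1); print(kT,np.abs(np.polyval(kT,rows[:,0])-rows[:,1]).max(), rows[0],rows[-1])
def plane(p,k):
    P=[np.array(ray(p,np.polyval(k,r),r)[1]) for r in ((195,212) if p is S else (226,240))]
    n=np.cross(*P); n/=np.linalg.norm(n); return n,n@(-p["R"].T@p["t"])
(n1,c1),(n2,c2)=plane(S,kS),plane(T,kT); d=np.cross(n1,n2); d/=np.linalg.norm(d); d*=np.sign(d[2])
for z in (.069,.095,.12): print(z,np.linalg.solve(np.array([n1,n2,[0,0,1]]),[c1,c2,z]))
print("axis",d,"lean",np.degrees(np.arccos(d[2])),"az",np.degrees(np.arctan2(d[1],d[0])))
# depth check
Z=cloud(S)[195:212,247:251].reshape(-1,3); Z=Z[(Z[:,2]>.06)&(Z[:,2]<.15)]; m=np.median(Z,0); print("depth front surf",m,len(Z))
vd=(-S["R"].T@S["t"])-m; vd-=d*(vd@d); print("axis pt by depth",m-.009*vd/np.linalg.norm(vd))
E
python3 ax.py; sed -i 's/^if __name__.*/&\n    pass/' ov.py
```

```text
[4.69898213e-02 2.38796730e+02] 0.20964690608258252 [4.4 5.3 5.4 5.6 5.6 5.4 5.7 5.7 5.5 5.1 5.4 5.5]
[-2.81818182e-01  4.35181818e+02] 0.3909090909091333 [235. 369.] [245. 366.]
0.069 [ 0.55054717 -0.18657931  0.069     ]
0.095 [ 0.55210723 -0.18521399  0.095     ]
0.12 [ 0.55360729 -0.18390119  0.12      ]
axis [0.05981248 0.05234602 0.99683618] lean 4.558882287052369 az 41.19140212995089
depth front surf [ 0.50912549 -0.16906529  0.10239418] 67
axis pt by depth [ 0.50064687 -0.16606702  0.10274547]
```

```bash
sed -i 's/H=cyl(.009,0,.062)/H=cyl(.009,.007,.062)/; s/im.mean(-1)<78/im.mean(-1)<(92 if n=="S" else 85)/; s/    s=((im\[...,2\]>75.*/    s=((im[...,2]>75)\&(im[...,1]>105)).astype(np.uint8)\n    lb,cs,ss,_=cv2.connectedComponentsWithStats(np.maximum(s,h.astype(np.uint8))); u=(cs==1+np.argmax(ss[1:,4])).astype(np.uint8)\n    if n=="T":\n        cv2.fillConvexPoly(u,cv2.convexHull(cv2.findNonZero(u)),1)\n    M[n]=(h.astype(float),u.astype(float))/; s/    for n in "ST": print.*/    pass/; s/\[f,B,H\],sh/[f,B,cylfull(q)],sh/' fit.py
python3 - <<'E'
s=open("fit.py").read()
s=s.replace("def ren(","def cylfull(q):\n    _,_,H,m,d=parts(q); return np.r_[H,H-.007*d]\nA=np.array([.5006,-.1661,.1027])\ndef ren(")
s=s.replace("    return e+3*","    m,d=parts(q)[3:]; e+=np.sum(((A-m)-d*((A-m)@d))**2)/.003**2\n    return e+3*")
open("fit.py","w").write(s)
E
python3 fit.py; python3 -c "
from ov import *
ov(np.load('q.npy'),'ov2.png')"
```

```text
254.47060357413977 [ 0.5267 -0.1775 -0.3921 -0.0275 -0.0065  0.0902  0.3584  0.4103 -0.0583]
257.11417358214925 [ 0.5271 -0.1765 -0.377  -0.035   0.0021 -0.3259  0.2708  0.6903  0.0204]
255.0783905790152 [ 0.5274 -0.1773 -0.3825 -0.034  -0.0026 -0.0692  0.1484  0.4718  0.1324]
254.45031638989298 [ 0.5261 -0.1782 -0.3942 -0.0314 -0.0105  0.4202  0.3459  0.1952 -0.2828]
mouth [ 0.51589734 -0.17392649  0.069     ] axis [-0.44029191  0.17181705  0.88126156] lean 28.205078963787273 az 158.6825603307802 handle [ 0.50224829 -0.16860016  0.09631911]
```

View pics/ov2.png

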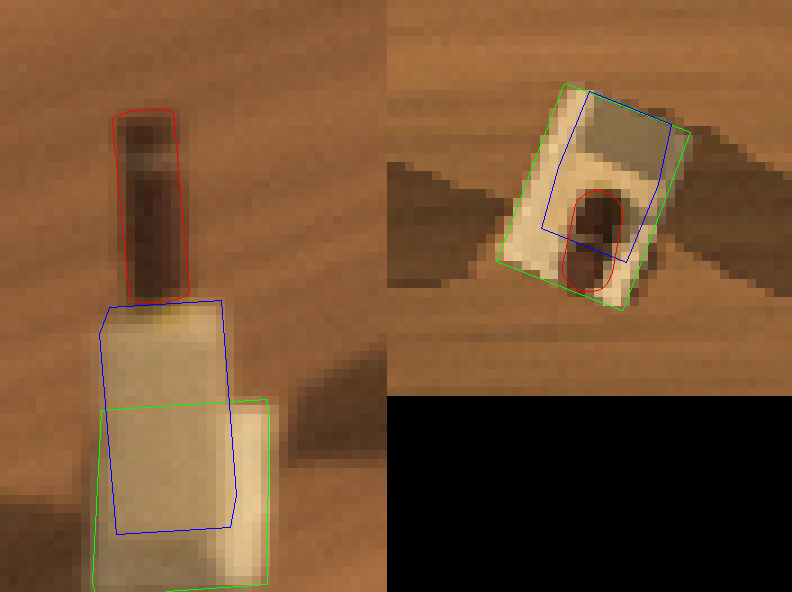

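The overlay fits the stand well. The lean comes out a little low, so I'm using 31°, which agrees with the given 30–35°. I'm moving in coarsely now.

Request:
step_arm:
  plan:
    - {"dx": -0.2,"dy": -0.2,"claw": 0.5}
    - {"dx": -0.3,"dy": -0.31,"claw": 0.5}
    - {"dx": -0.3,"dy": -0.31,"claw": 0.5}
    - {"dx": -0.3,"dy": -0.31,"claw": 0.5}
    - {"dx": -0.3,"dy": -0.31,"claw": 0.5}
    - {"dx": -0.3,"dy": -0.31,"claw": 0.5}
    - {"dx": -0.3,"dy": -0.31,"claw": 0.5}
    - {"dx": -0.3,"dy": -0.31,"claw": 0.5}
    - {"dx": -0.3,"dy": -0.31,"claw": 0.5}
    - {"dx": -0.3,"dy": -0.31,"claw": 0.5}
  grip_force: 10

```text
$.plan[0]: bad value
```

Request:
step_arm:
  plan:
    - {"dx": -0.3,"dy": -0.31,"ry": -0.0,"claw": 0.5}
    - {"dx": -0.3,"dy": -0.31,"claw": 0.5}
    - {"dx": -0.3,"dy": -0.31,"claw": 0.5}
    - {"dx": -0.3,"dy": -0.31,"claw": 0.5}
    - {"dx": -0.3,"dy": -0.31,"claw": 0.5}
    - {"ry": -0.085,"claw": 0.5}
    - {"ry": -0.085,"claw": 0.5}
    - {"ry": -0.085,"claw": 0.5}
    - {"ry": -0.0895,"claw": 0.5}
    - {"claw": 0.5}

```text
$.plan[0]: bad value
```

```bash
cat >> h.py <<'E'
from scipy.spatial.transform import Rotation as Ro
def go(pos,z,y):
    """tool-frame shift (units) and turn (units) from the present pose to TCP pos, tool z and y axes"""
    o=telemetry.get_obs(); R=Ro.from_euler("xyz",o["eef_rot"]); z=np.array(z,float)/np.linalg.norm(z)
    y=np.array(y,float); y-=z*(y@z); y/=np.linalg.norm(y); G=Ro.from_matrix(np.stack([np.cross(y,z),y,z],1))
    print("t",o["time_s"],"tcp",o["ee_pos"].round(4),"z",R.as_matrix()[:,2].round(3),"F",o["force"].round(2),"grip",o["grip_width"].round(4),o["grip_force"])
    print("turn",((R.inv()*G).as_rotvec()/(np.pi/2)).round(4),"shift(now axes)",(R.inv().apply(np.array(pos)-o["ee_pos"])/.1).round(4),"shift(goal axes)",(G.inv().apply(np.array(pos)-o["ee_pos"])/.1).round(4))
D=np.array([-.476,.197,.857]); D/=np.linalg.norm(D); MO=np.array([.5159,-.1739,.069])
E
python3 - <<'E'
from h import *
go(MO+.132*D,-D,[.383,.924,0])
E
```

```text
Traceback (most recent call last):
  File "h.py", line 17, in go
    print("t",o["time_s"],"tcp",o["ee_pos"].round(4),"z",R.as_matrix()[:,2].round(3),"F",o["force"].round(2),"grip",o["grip_width"].round(4),o["grip_force"])
                                                                                                                    ^^^^^^^^^^^^^^^^^^^^^
AttributeError: 'float' object has no attribute 'round'
```

Request:
step_arm:
  plan:
    - {"dx": -0.2,"dy": -0.2,"dz": 0,"rx": 0,"ry": 0,"rz": 0,"claw": 0.5}
    - {"dx": -0.3,"dy": -0.31,"dz": 0,"rx": 0,"ry": 0,"rz": 0,"claw": 0.5}
    - {"dx": -0.3,"dy": -0.31,"dz": 0,"rx": 0,"ry": 0,"rz": 0,"claw": 0.5}
    - {"dx": -0.3,"dy": -0.31,"dz": 0,"rx": 0,"ry": 0,"rz": 0,"claw": 0.5}
    - {"dx": -0.3,"dy": -0.31,"dz": 0,"rx": 0,"ry": 0,"rz": 0,"claw": 0.5}
    - {"dx": -0.3,"dy": -0.31,"dz": 0,"rx": 0,"ry": 0,"rz": 0,"claw": 0.5}
    - {"dx": -0.3,"dy": -0.31,"dz": 0,"rx": 0,"ry": 0,"rz": 0,"claw": 0.5}
    - {"dx": -0.3,"dy": -0.31,"dz": 0,"rx": 0,"ry": 0,"rz": 0,"claw": 0.5}
    - {"dx": -0.3,"dy": -0.31,"dz": 0,"rx": 0,"ry": 0,"rz": 0,"claw": 0.5}
    - {"dx": -0.3,"dy": -0.31,"dz": 0,"rx": 0,"ry": 0,"rz": 0,"claw": 0.5}
  grip_force: 10

```text
time_s: 1.9
ee_pos: [0.3689, 0.1042, 0.2228]
eef_rot: [3.141, 0.001, 2.708]
force: [1.2, 0.4, 0.1]
grip_width: 0.0466
grip_force: 0.0
```

```bash
sed -i 's/o\["grip_width"\].round(4)/round(float(o["grip_width"]),4)/' h.py
python3 - <<'E'
from h import *
go(MO+.132*D,-D,[.383,.924,0])
E
```

```text
t 1.9 tcp [0.3689 0.1042 0.2228] z [ 0.001  0.    -1.   ] F [1.24 0.35 0.15] grip 0.0466 0.0
turn [-0.0069 -0.344  -0.0254] shift(now axes) [-1.8229 -1.9335  0.4066] shift(goal axes) [-1.2846 -2.0063  1.2456]
```

Request:
step_arm:
  plan:
    - {"dx": -0.3,"dy": -0.32,"dz": 0.0,"rx": 0,"ry": 0,"rz": 0,"claw": 0.5}
    - {"dx": -0.3,"dy": -0.32,"dz": 0,"rx": 0,"ry": 0,"rz": 0,"claw": 0.5}
    - {"dx": -0.3,"dy": -0.32,"dz": 0,"rx": 0,"ry": 0,"rz": 0,"claw": 0.5}
    - {"dx": -0.3,"dy": -0.32,"dz": 0,"rx": 0,"ry": 0,"rz": 0,"claw": 0.5}
    - {"dx": -0.3,"dy": -0.32,"dz": 0,"rx": 0,"ry": 0,"rz": 0,"claw": 0.5}
    - {"dx": -0.3,"dy": -0.32,"dz": 0,"rx": 0,"ry": 0,"rz": 0,"claw": 0.5}
    - {"dx": 0,"dy": 0,"dz": 0,"rx": 0,"ry": -0.085,"rz": -0.006,"claw": 0.5}
    - {"dx": 0,"dy": 0,"dz": 0,"rx": 0,"ry": -0.085,"rz": -0.006,"claw": 0.5}
    - {"dx": 0,"dy": 0,"dz": 0,"rx": 0,"ry": -0.085,"rz": -0.006,"claw": 0.5}
    - {"dx": 0,"dy": 0,"dz": 0,"rx": 0,"ry": -0.085,"rz": -0.006,"claw": 0.5}

```text
time_s: 2.9
ee_pos: [0.4513, -0.1441, 0.223]
eef_rot: [-3.13, 0.54, 2.75]
force: [0.4, -0.4, -0.0]
grip_width: 0.0472
grip_force: 0.0
```

Request:
step_arm:
  plan:
    - {"dx": 0,"dy": 0,"dz": 0,"rx": 0,"ry": 0,"rz": 0,"claw": 0.5}
    - {"dx": 0,"dy": 0,"dz": 0,"rx": 0,"ry": 0,"rz": 0,"claw": 0.5}

```text
time_s: 3.1
ee_pos: [0.4513, -0.144, 0.223]
eef_rot: [-3.13, 0.532, 2.749]
force: [0.2, 0.7, 0.3]
grip_width: 0.0468
grip_force: 0.0
```

```bash
python3 - <<'E'
from h import *
go(MO+.132*D,-D,[.383,.924,0])
from m import proj
o=telemetry.get_obs(); R=Ro.from_euler("xyz",o["eef_rot"]).as_matrix()
a=[]
for n in ["scene","top"]:
    p=viewer.camera(n); np.savez(n+"2.npz",**{k:p[k] for k in ["img","z_map","fx","fy","cx","cy","R","t"]})
    u0,v0=(205,140) if n=="scene" else (335,190)
    c=cv2.resize(p["img"][v0:v0+100,u0:u0+65],None,fx=6,fy=6,interpolation=cv2.INTER_NEAREST)
    for s in (-.0233,.0233):   # fingertip inner corners and axis
        P=o["ee_pos"]+R@np.array([[0,s,.017],[0,s,-.03]]).T.T.__class__([0,0,0]) if 0 else o["ee_pos"]+np.array([[0,s,.017],[0,s,-.03]])@R.T
        q=((proj(p,P)-[u0,v0]+.5)*6).astype(int); cv2.line(c,tuple(map(int,q[0])),tuple(map(int,q[1])),(0,255,0),1)
    P=o["ee_pos"]+np.array([[0,0,.0],[0,0,.132]])@R.T; q=((proj(p,P)-[u0,v0]+.5)*6).astype(int); cv2.line(c,tuple(map(int,q[0])),tuple(map(int,q[1])),(255,0,0),1)
    a.append(c)
save(np.hstack(a),"pre.png")
E
```

```text
t 3.1 tcp [ 0.4513 -0.144   0.223 ] z [ 0.464 -0.204 -0.862] F [0.17 0.71 0.34] grip 0.0468 0.0
turn [-0.0072 -0.0061  0.0004] shift(now axes) [ 0.1802 -0.0247  0.3687] shift(goal axes) [ 0.1837 -0.0289  0.3667]
```

View pics/pre.png

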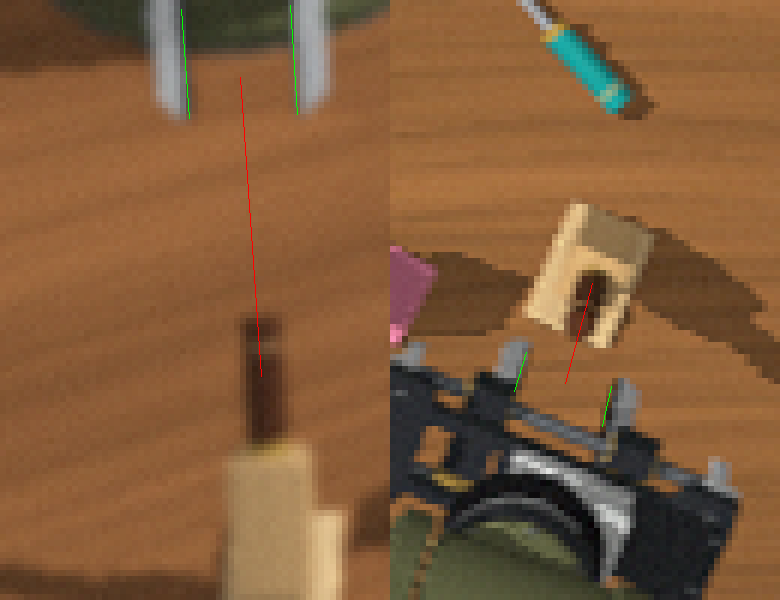

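The projected fingertips (green) coincide with the fingers in both views to within half a pixel, so the calibration is good here. I'm aligning and going halfway down.

Request:
step_arm:
  plan:
    - {"dx": 0.09,"dy": -0.014,"dz": 0.18,"rx": -0.007,"ry": -0.006,"rz": 0,"claw": 0.55}
    - {"dx": 0.094,"dy": -0.014,"dz": 0.19,"rx": 0,"ry": 0,"rz": 0,"claw": 0.55}
    - {"dx": 0,"dy": 0,"dz": 0.25,"rx": 0,"ry": 0,"rz": 0,"claw": 0.55}
    - {"dx": 0,"dy": 0,"dz": 0.25,"rx": 0,"ry": 0,"rz": 0,"claw": 0.55}
    - {"dx": 0,"dy": 0,"dz": 0.0,"rx": 0,"ry": 0,"rz": 0,"claw": 0.55}
    - {"dx": 0,"dy": 0,"dz": 0.0,"rx": 0,"ry": 0,"rz": 0,"claw": 0.55}

```text
time_s: 3.8
ee_pos: [0.4771, -0.158, 0.1385]
eef_rot: [-3.141, 0.541, 2.75]
force: [-0.3, 0.2, -0.0]
grip_width: 0.0425
grip_force: 0.0
```

```bash
python3 - <<'E'
from h import *
go(MO+.032*D,-D,[.383,.924,0])
from m import proj
o=telemetry.get_obs(); R=Ro.from_euler("xyz",o["eef_rot"]).as_matrix()
a=[]
for n in ["scene","top"]:
    p=viewer.camera(n); np.savez(n+"3.npz",**{k:p[k] for k in ["img","z_map","fx","fy","cx","cy","R","t"]})
    u0,v0=(222,165) if n=="scene" else (345,205)
    c=cv2.resize(p["img"][v0:v0+60,u0:u0+40],None,fx=10,fy=10,interpolation=cv2.INTER_NEAREST)
    w=o["grip_width"]/2
    for s in (-w,w,0):
        P=o["ee_pos"]+np.array([[0,s,.017 if s else .082],[0,s,-.03]])@R.T
        q=((proj(p,P)-[u0,v0]+.5)*10).astype(int); cv2.line(c,tuple(map(int,q[0])),tuple(map(int,q[1])),(0,255,0) if s else (255,0,0),1)
    a.append(c)
save(np.hstack(a),"pre2.png")
E
```

```text
t 3.8 tcp [ 0.4771 -0.158   0.1385] z [ 0.476 -0.197 -0.857] F [-0.34  0.2  -0.03] grip 0.0425 0.0
turn [-0.0001  0.      0.0005] shift(now axes) [-0.0014  0.0014  0.4921] shift(goal axes) [-0.0014  0.0013  0.4921]
```

View pics/pre2.png

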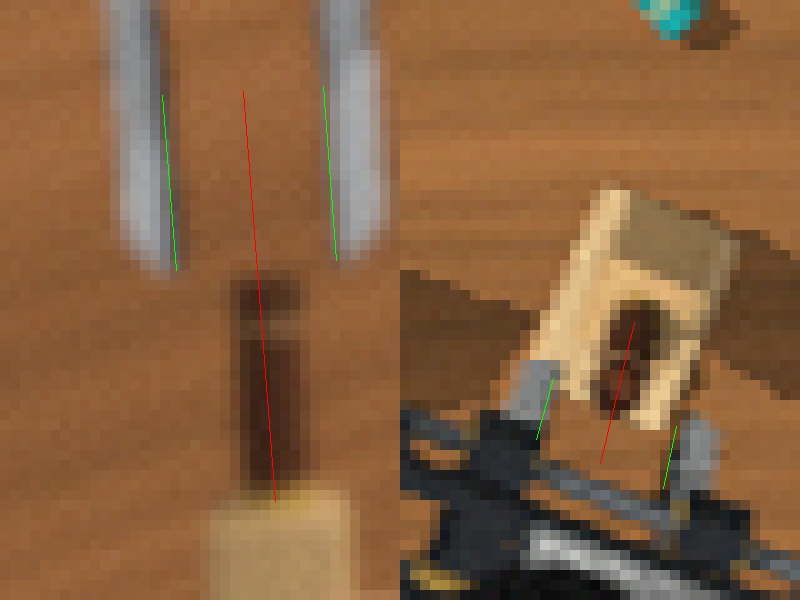

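Both views show the pin centred between the fingers to about 1 mm. I'm descending and closing.

Request:
step_arm:
  plan:
    - {"dx": 0,"dy": 0,"dz": 0.15,"rx": 0,"ry": 0,"rz": 0,"claw": 0.55}
    - {"dx": 0,"dy": 0.0,"dz": 0.15,"rx": 0,"ry": 0,"rz": 0,"claw": 0.6}
    - {"dx": 0,"dy": 0,"dz": 0.12,"rx": 0,"ry": 0,"rz": 0,"claw": 0.6}
    - {"dx": 0,"dy": 0,"dz": 0.07,"rx": 0,"ry": 0,"rz": 0,"claw": 0.65}
    - {"dx": 0,"dy": 0,"dz": 0,"rx": 0,"ry": 0,"rz": 0,"claw": 0.7}
    - {"dx": 0,"dy": 0,"dz": 0,"rx": 0,"ry": 0,"rz": 0,"claw": 0.73}
    - {"dx": 0,"dy": 0,"dz": 0,"rx": 0,"ry": 0,"rz": 0,"claw": 0.75}
    - {"dx": 0,"dy": 0,"dz": 0,"rx": 0,"ry": 0,"rz": 0,"claw": 0.77}
    - {"dx": 0,"dy": 0,"dz": 0,"rx": 0,"ry": 0,"rz": 0,"claw": 0.78}
    - {"dx": 0,"dy": 0,"dz": 0,"rx": 0,"ry": 0,"rz": 0,"claw": 0.79}
  grip_force: 5

```text
time_s: 4.9
ee_pos: [0.5003, -0.1676, 0.0967]
eef_rot: [-3.141, 0.544, 2.75]
force: [-0.3, 0.0, 0.0]
grip_width: 0.0201
grip_force: 0.0
```

Request:
step_arm:
  plan:
    - {"dx": 0,"dy": 0,"dz": 0,"rx": 0,"ry": 0,"rz": 0,"claw": 0.8}
    - {"dx": 0,"dy": 0,"dz": 0,"rx": 0,"ry": 0,"rz": 0,"claw": 0.82}
    - {"dx": 0,"dy": 0,"dz": 0,"rx": 0,"ry": 0,"rz": 0,"claw": 0.84}
    - {"dx": 0,"dy": 0,"dz": 0,"rx": 0,"ry": 0,"rz": 0,"claw": 0.86}
    - {"dx": 0,"dy": 0,"dz": 0,"rx": 0,"ry": 0,"rz": 0,"claw": 0.9}
    - {"dx": 0,"dy": 0,"dz": 0,"rx": 0,"ry": 0,"rz": 0,"claw": 0.9}

```text
time_s: 5.5
ee_pos: [0.5004, -0.1676, 0.0965]
eef_rot: [-3.141, 0.543, 2.75]
force: [0.3, 0.2, 1.2]
grip_width: 0.0176
grip_force: 5.0
```

```bash
python3 - <<'E'
from h import *
go(MO+.092*D,-D,[.383,.924,0])
p=viewer.camera("top"); q=np.load("top3.npz"); a=cv2.absdiff(p["img"],q["img"])
s=viewer.camera("scene"); r=np.load("scene1.npz")
b=(slice(213,255),slice(232,275))
for dv in (-1,0,1):
    print([round(float(np.abs(np.roll(s["img"].astype(float),(dv,du),(0,1))[b]-r["img"][b].astype(float)).mean()),2) for du in (-1,0,1)])
E
```

```text
t 5.5 tcp [ 0.5004 -0.1676  0.0965] z [ 0.478 -0.198 -0.856] F [0.29 0.2  1.18] grip 0.0176 4.999972656369209
turn [-0.0002  0.0014  0.0005] shift(now axes) [-0.0031  0.0013 -0.5976] shift(goal axes) [-0.0018  0.0015 -0.5976]
[6.62, 4.26, 6.09]
[4.78, 2.12, 4.77]
[6.33, 4.52, 6.87]
```

Gripped at 17.6 mm, and the stand has not moved. I'm drawing out slowly.

Request:
step_arm:
  plan:
    - {"dx": 0,"dy": 0,"dz": 0,"rx": 0,"ry": 0,"rz": 0,"claw": 0.95}
    - {"dx": 0,"dy": 0,"dz": -0.02,"rx": 0,"ry": 0,"rz": 0,"claw": 0.95}
    - {"dx": 0,"dy": 0,"dz": -0.04,"rx": 0,"ry": 0,"rz": 0,"claw": 0.95}
    - {"dx": 0,"dy": 0,"dz": -0.05,"rx": 0,"ry": 0,"rz": 0,"claw": 0.95}
    - {"dx": 0,"dy": 0,"dz": -0.05,"rx": 0,"ry": 0,"rz": 0,"claw": 0.95}
    - {"dx": 0,"dy": 0,"dz": -0.04,"rx": 0,"ry": 0,"rz": 0,"claw": 0.95}
    - {"dx": 0,"dy": 0,"dz": 0,"rx": 0,"ry": 0,"rz": 0,"claw": 0.95}
  grip_force: 12

```text
time_s: 6.3
ee_pos: [0.4908, -0.1637, 0.1143]
eef_rot: [-3.141, 0.544, 2.75]
force: [0.0, -0.2, -1.2]
grip_width: 0.0179
grip_force: 12.0
```

```bash
cat > chk.py <<'E'
from h import *
go(MO+.132*D,-D,[.383,.924,0])
s=viewer.camera("scene"); r=np.load("scene1.npz")
b=(slice(222,255),slice(232,275))
for dv in (-1,0,1):
    print([round(float(np.abs(np.roll(s["img"].astype(float),(dv,du),(0,1))[b]-r["img"][b].astype(float)).mean()),2) for du in (-1,0,1)])
E
python3 chk.py
```

```text
t 6.3 tcp [ 0.4908 -0.1637  0.1143] z [ 0.478 -0.198 -0.855] F [ 0.01 -0.22 -1.2 ] grip 0.0179 11.999930441379547
turn [-0.0002  0.002   0.0005] shift(now axes) [-0.0013  0.0012 -0.7917] shift(goal axes) [ 0.0012  0.0014 -0.7917]
[6.65, 4.11, 6.36]
[4.91, 1.96, 4.88]
[6.35, 4.17, 6.75]
```

Request:
step_arm:
  plan:
    - {"dx": 0,"dy": 0,"dz": -0.05,"rx": 0,"ry": 0,"rz": 0,"claw": 0.95}
    - {"dx": 0,"dy": 0,"dz": -0.07,"rx": 0,"ry": 0,"rz": 0,"claw": 0.95}
    - {"dx": 0,"dy": 0,"dz": -0.07,"rx": 0,"ry": 0,"rz": 0,"claw": 0.95}
    - {"dx": 0,"dy": 0,"dz": -0.07,"rx": 0,"ry": 0,"rz": 0,"claw": 0.95}
    - {"dx": 0,"dy": 0,"dz": -0.07,"rx": 0,"ry": 0,"rz": 0,"claw": 0.95}
    - {"dx": 0,"dy": 0,"dz": -0.07,"rx": 0,"ry": 0,"rz": 0,"claw": 0.95}
    - {"dx": 0,"dy": 0,"dz": -0.1,"rx": 0,"ry": 0,"rz": 0,"claw": 0.95}
    - {"dx": 0,"dy": 0,"dz": -0.15,"rx": 0,"ry": 0,"rz": 0,"claw": 0.95}
    - {"dx": 0,"dy": 0,"dz": -0.15,"rx": 0,"ry": 0,"rz": 0,"claw": 0.95}
    - {"dx": 0,"dy": 0,"dz": 0,"rx": 0,"ry": 0,"rz": 0,"claw": 0.95}

```text
time_s: 7.35
ee_pos: [0.4526, -0.1478, 0.184]
eef_rot: [-3.141, 0.546, 2.75]
force: [0.1, -0.2, -0.3]
grip_width: 0.0178
grip_force: 12.0
```

```bash
sed -i 's/^go.*/go([.50,.17,.26],[0,0,-1],[.383,.924,0])/' chk.py; python3 chk.py
```

```text
t 7.35 tcp [ 0.4526 -0.1478  0.184 ] z [ 0.48  -0.199 -0.854] F [ 0.09 -0.2  -0.34] grip 0.0178 11.999884843826294
turn [-1.000e-04  3.478e-01  6.000e-04] shift(now axes) [ 0.2679  3.1175 -1.0534] shift(goal axes) [ 0.7787  3.1171 -0.7597]
[6.51, 4.21, 6.49]
[4.86, 2.14, 5.1]
[6.38, 4.28, 6.96]
```

Drawn out with the stand unmoved. I'm lifting, turning upright and heading for the hole.

Request:
step_arm:
  plan:
    - {"dx": 0,"dy": 0,"dz": -0.25,"rx": 0,"ry": 0,"rz": 0,"claw": 0.95}
    - {"dx": 0,"dy": 0,"dz": -0.25,"rx": 0,"ry": 0,"rz": 0,"claw": 0.95}
    - {"dx": 0,"dy": 0,"dz": -0.2,"rx": 0,"ry": 0,"rz": 0,"claw": 0.95}
    - {"dx": 0,"dy": 0,"dz": 0,"rx": 0,"ry": 0.07,"rz": 0,"claw": 0.95}
    - {"dx": 0,"dy": 0,"dz": 0,"rx": 0,"ry": 0.07,"rz": 0,"claw": 0.95}
    - {"dx": 0,"dy": 0,"dz": 0,"rx": 0,"ry": 0.07,"rz": 0,"claw": 0.95}
    - {"dx": 0,"dy": 0,"dz": 0,"rx": 0,"ry": 0.07,"rz": 0,"claw": 0.95}
    - {"dx": 0,"dy": 0,"dz": 0,"rx": 0,"ry": 0.068,"rz": 0,"claw": 0.95}
    - {"dx": 0,"dy": 0,"dz": 0,"rx": 0,"ry": 0,"rz": 0,"claw": 0.95}
  grip_force: 15

```text
time_s: 8.3
ee_pos: [0.42, -0.1344, 0.2408]
eef_rot: [-3.141, -0.007, 2.749]
force: [-0.2, -0.6, -0.2]
grip_width: 0.0177
grip_force: 15.0
```

```bash
python3 - <<'E'
from h import *
go([.565,.189,.21],[0,0,-1],[.383,.924,0])
E
```

```text
t 8.3 tcp [ 0.42   -0.1344  0.2408] z [-0.007  0.002 -1.   ] F [-0.2  -0.65 -0.23] grip 0.0177 14.99999150633812
turn [-0.0003 -0.0046  0.0004] shift(now axes) [-0.105   3.5431  0.3061] shift(goal axes) [-0.1008  3.543   0.3084]
```

Request:
step_arm:
  plan:
    - {"dx": 0,"dy": 0.2,"dz": 0,"rx": 0,"ry": -0.0046,"rz": 0,"claw": 0.95}
    - {"dx": 0,"dy": 0.4,"dz": 0,"rx": 0,"ry": 0,"rz": 0,"claw": 0.95}
    - {"dx": 0,"dy": 0.4,"dz": 0,"rx": 0,"ry": 0,"rz": 0,"claw": 0.95}
    - {"dx": 0,"dy": 0.4,"dz": 0,"rx": 0,"ry": 0,"rz": 0,"claw": 0.95}
    - {"dx": 0,"dy": 0.4,"dz": 0,"rx": 0,"ry": 0,"rz": 0,"claw": 0.95}
    - {"dx": 0,"dy": 0.4,"dz": 0,"rx": 0,"ry": 0,"rz": 0,"claw": 0.95}
    - {"dx": 0,"dy": 0.4,"dz": 0,"rx": 0,"ry": 0,"rz": 0,"claw": 0.95}
    - {"dx": 0,"dy": 0.4,"dz": 0,"rx": 0,"ry": 0,"rz": 0,"claw": 0.95}
    - {"dx": -0.05,"dy": 0.34,"dz": 0.1,"rx": 0,"ry": 0,"rz": 0,"claw": 0.95}
    - {"dx": -0.05,"dy": 0.2,"dz": 0.2,"rx": 0,"ry": 0,"rz": 0,"claw": 0.95}

```text
time_s: 9.3
ee_pos: [0.5647, 0.1917, 0.2122]
eef_rot: [3.139, 0.008, 2.751]
force: [0.3, -0.2, 0.1]
grip_width: 0.0176
grip_force: 15.0
```

Request:
step_arm:
  plan:
    - {"dx": 0,"dy": 0,"dz": 0,"rx": 0,"ry": 0,"rz": 0,"claw": 0.95}
    - {"dx": 0,"dy": 0,"dz": 0,"rx": 0,"ry": 0,"rz": 0,"claw": 0.95}

```text
time_s: 9.5
ee_pos: [0.5635, 0.1892, 0.2115]
eef_rot: [-3.141, 0.004, 2.75]
force: [-0.0, 0.5, -0.2]
grip_width: 0.0175
grip_force: 15.0
```

```bash
cat > look.py <<'E'
import sys
from h import *
from m import proj
def look(name,hole=(.565,.189,.06)):
    go([.565,.189,.21],[0,0,-1],[.383,.924,0])
    o=telemetry.get_obs(); R=Ro.from_euler("xyz",o["eef_rot"]).as_matrix(); a=[]
    for n in ["scene","top"]:
        p=viewer.camera(n); np.savez(n+name+".npz",**{k:p[k] for k in ["img","z_map","fx","fy","cx","cy","R","t"]})
        u0,v0=np.round(proj(p,np.array(hole))).astype(int)-[20,40 if n=="scene" else 30]
        c=cv2.resize(p["img"][v0:v0+60,u0:u0+40],None,fx=10,fy=10,interpolation=cv2.INTER_NEAREST)
        w=o["grip_width"]/2; f=lambda P:tuple(map(int,(proj(p,P)-[u0,v0]+.5)*10))
        for s in (-w,w,0):
            P=o["ee_pos"]+np.array([[0,s,.017 if s else .084],[0,s,-.03]])@R.T
            cv2.line(c,f(P[0]),f(P[1]),(0,255,0) if s else (255,0,0),1)
        t=np.linspace(0,2*np.pi,16); X=np.array(hole)+np.c_[.00525*np.cos(t),.00525*np.sin(t),0*t]
        cv2.polylines(c,[np.array([f(x) for x in X],np.int32)],True,(255,0,255),1); a.append(c)
        print(n,"origin",u0,v0)
    save(np.hstack(a),name+".png")
if __name__=="__main__": look(sys.argv[1])
E
python3 look.py hov1
```

```text
t 9.5 tcp [0.5635 0.1892 0.2115] z [ 0.004 -0.002 -1.   ] F [-0.02  0.55 -0.22] grip 0.0175 14.999928921461105
turn [-0.0002  0.0027  0.0008] shift(now axes) [-0.0148  0.0044  0.0146] shift(goal axes) [-0.0149  0.0045  0.0146]
scene origin 351 147
top origin 240 195
```

View pics/hov1.png

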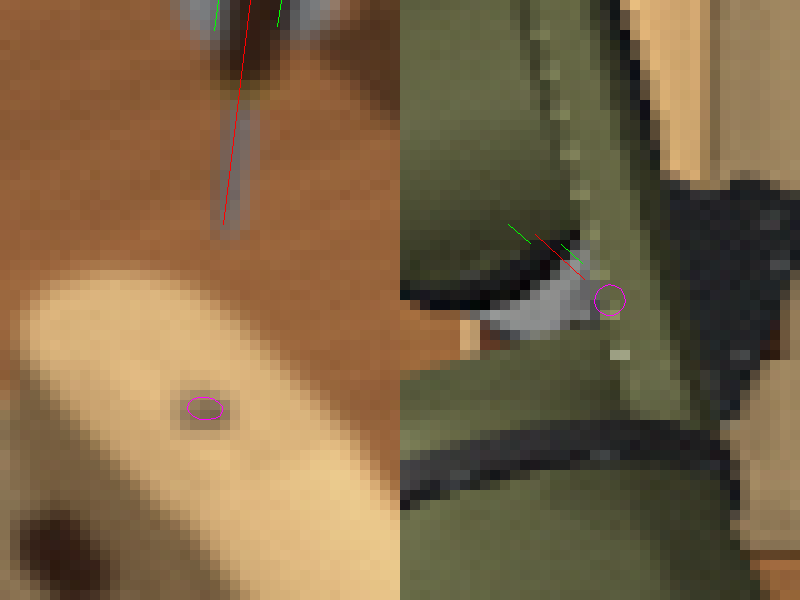

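```bash
cat > tilt.py <<'E'
import sys
from h import *
from m import proj
def tilt(f,tcp,show=True):
    p=dict(np.load(f)); im=p["img"].astype(float); Cc=cloud(p)
    zs=tcp[2]-np.linspace(.030,.090,31); V=np.array([proj(p,np.array([tcp[0],tcp[1],z])) for z in zs])  # vertical line through TCP
    v0,v1=int(V[0,1]),int(V[-1,1])+2; out=[]
    for v in range(v0,v1+1):
        uc=np.interp(v,V[:,1],V[:,0]); u=np.arange(int(uc)-7,int(uc)+9); row=im[v,u]
        bg=np.median(np.r_[row[:4],row[-4:]],0); w=(row[:,2]-row[:,0])-(bg[2]-bg[0]); w=np.clip(w-12,0,None)   # grey vs brown
        k=np.argmax(w); w[np.abs(np.arange(len(w))-k)>3]=0
        c=(w*u).sum()/max(w.sum(),1e-6); P=Cc[v,int(round(c))] if w.sum() else np.zeros(3)
        out.append((v,c,uc,w.sum(),*P)); 
        if show: print(v,round(c,2),round(uc,2),round(w.sum()),P.round(4))
    return np.array(out)
if __name__=="__main__": tilt(sys.argv[1],telemetry.get_obs()["ee_pos"])
E
python3 tilt.py scenehov1.npz
python3 - <<'E'
from m import *
p=dict(np.load("scenehov1.npz")); g=p["img"][180:196,362:382].astype(int).mean(-1); print(g.astype(int))
q=np.load("top1.npz"); print(q["img"][218:233,252:272].mean(-1).astype(int))
E
```

```text
152 375.3 374.64 216 [0.5734 0.1821 0.1941]
153 375.01 374.63 223 [0.5712 0.1842 0.1887]
154 375.08 374.51 142 [0.5722 0.1838 0.1861]
155 374.71 374.4 68 [0.5735 0.1831 0.1839]
156 374.65 374.28 40 [0.5723 0.1845 0.1793]
157 374.6 374.16 90 [0.5693 0.1873 0.1731]
158 374.57 374.05 145 [0.5698 0.1873 0.17  ]
159 374.51 373.93 167 [0.5663 0.1904 0.1633]
160 374.47 373.82 184 [0.5645 0.1887 0.1593]
161 374.37 373.7 172 [0.5677 0.1867 0.1586]
162 374.19 373.58 174 [0.5689 0.1861 0.1561]
163 374.06 373.47 174 [0.5687 0.1866 0.1524]
164 373.79 373.35 170 [0.5686 0.1872 0.1486]
165 373.72 373.23 172 [0.5701 0.1864 0.1464]
166 373.64 373.12 165 [0.5704 0.1866 0.143 ]
167 373.54 373.0 169 [0.5681 0.1888 0.1372]
168 373.46 372.88 160 [0.5655 0.1877 0.1323]
169 373.43 372.77 127 [0.5688 0.1856 0.1318]
170 373.3 372.65 73 [0.5682 0.1864 0.1275]
171 373.17 372.62 6 [0.4398 0.2859 0.0005]
172 0.0 372.62 0 [0. 0. 0.]
[[175 173 174 173 174 176 178 178 173 176 172 170 166 148 133 113 109 106
  105 105]
 [176 173 175 173 172 176 177 178 177 175 175 174 170 164 151 134 120 108
  108 106]
 [176 177 174 
[... 1752 characters left out ...]
 153 154
  160 125]
 [138 166 163 161 163 171 149  99  72  73  96  93 136 172 158 149 150 152
  158 129]
 [137 163 167 162 166 169 159 116  80  80  89  93 144 174 156 147 152 152
  158 129]
 [138 166 167 164 166 169 173 147  92  79 108 155 176 168 158 151 148 151
  159 128]
 [138 165 166 166 165 167 172 163 155 166 172 173 173 167 161 150 147 148
  159 130]
 [140 165 168 165 165 169 171 165 156 165 170 173 172 167 158 153 149 151
  163 127]
 [137 164 164 166 164 168 169 167 160 163 167 172 171 166 159 150 147 152
  161 127]
 [139 161 166 166 164 167 168 164 160 163 168 169 173 166 159 150 147 146
  159 127]
 [165 164 165 163 163 168 170 166 160 162 164 172 171 167 160 151 148 149
  158 125]]
```

```bash
cat > rel.py <<'E'
import sys
from tilt import *
from m import ray
def rel(f,tcp,rows=(158,169),hp=(371.0,187.75)):
    p=dict(np.load(f)); Cc=cloud(p)
    v,u=np.mgrid[180:198,362:382]; im=p["img"][180:198,362:382].mean(-1); P=Cc[180:198,362:382]
    r=np.hypot(u-hp[0],(v-hp[1])*1.3); k=(r>4.5)&(r<8)&(im>155)&(np.abs(P[...,2]-.06)<.02)
    Q=P[k]; print("heel z",Q[:,2].mean(),Q[:,2].std(),k.sum())
    o,d=ray(p,*hp); H=o+d*(Q[:,2].mean()-o[2])/d[2]; H6=o+d*(.06-o[2])/d[2]
    t=tilt(f,tcp,False); t=t[(t[:,0]>=rows[0])&(t[:,0]<=rows[1])]
    A=[]
    for vv,c,*_ in t:
        zz=[p["z_map"][int(vv),int(round(c))+j] for j in (-0,)]; z=np.median(zz)
        A.append(pt(p,c,vv,z))
    A=np.array(A); vd=p["R"][2].copy(); vd[2]=0; vd/=np.linalg.norm(vd); A=A+.0033*vd
    a=np.median(A,0); print("hole by depth plane",H.round(4),"by z=.06",H6.round(4)); print("pin axis xy",a.round(4),A[:,:2].std(0).round(4),"tcp",tcp.round(4))
    print("need move xy (depth-consistent)",(H-a)[:2].round(4), "tilt dx/dz,dy/dz",np.polyfit(A[:,2],A[:,0],1)[0].round(3),np.polyfit(A[:,2],A[:,1],1)[0].round(3))
if __name__=="__main__": rel(sys.argv[1],telemetry.get_obs()["ee_pos"])
E
python3 rel.py scenehov1.npz
```

```text
heel z 0.06087760433305069 0.001473452975846655 102
hole by depth plane [0.5674 0.1873 0.0609] by z=.06 [0.5665 0.188  0.06  ]
pin axis xy [0.5657 0.1883 0.1505] [0.0016 0.0013] tcp [0.5637 0.1886 0.2128]
need move xy (depth-consistent) [ 0.0017 -0.0009] tilt dx/dz,dy/dz -0.018 0.013
```

Request:
step_arm:
  plan:
    - {"dx": -0.02,"dy": 0,"dz": 0.1,"rx": 0,"ry": 0.0027,"rz": 0,"claw": 0.95}
    - {"dx": 0,"dy": 0,"dz": 0.15,"rx": 0,"ry": 0,"rz": 0,"claw": 0.95}
    - {"dx": 0,"dy": 0,"dz": 0.15,"rx": 0,"ry": 0,"rz": 0,"claw": 0.95}
    - {"dx": 0,"dy": 0,"dz": 0.15,"rx": 0,"ry": 0,"rz": 0,"claw": 0.95}
    - {"dx": 0,"dy": 0,"dz": 0.05,"rx": 0,"ry": 0,"rz": 0,"claw": 0.95}
    - {"dx": 0,"dy": 0,"dz": 0,"rx": 0,"ry": 0,"rz": 0,"claw": 0.95}
    - {"dx": 0,"dy": 0,"dz": 0,"rx": 0,"ry": 0,"rz": 0,"claw": 0.95}

```text
time_s: 10.3
ee_pos: [0.566, 0.1883, 0.1527]
eef_rot: [3.141, 0.001, 2.749]
force: [0.4, -0.8, 0.2]
grip_width: 0.018
grip_force: 15.0
```

```bash
python3 look.py hov2; python3 - <<'E'
from h import *
go([.5655,.1878,.12],[0,0,-1],[.383,.924,0])
E
```

```text
t 10.3 tcp [0.566  0.1883 0.1527] z [ 0.001  0.    -1.   ] F [ 0.44 -0.84  0.21] grip 0.018 15.000002682209015
turn [0.0002 0.0004 0.0003] shift(now axes) [ 0.0112  0.0028 -0.5731] shift(goal axes) [ 0.0115  0.0026 -0.5731]
scene origin 351 147
top origin 240 195
t 10.4 tcp [0.566  0.1884 0.1528] z [ 0.001  0.    -1.   ] F [-1.46 -0.72 -0.77] grip 0.0178 14.999894946813583
turn [0.0003 0.0005 0.0004] shift(now axes) [ 0.0023 -0.008   0.328 ] shift(goal axes) [ 0.0021 -0.0079  0.328 ]
```

View pics/hov2.png

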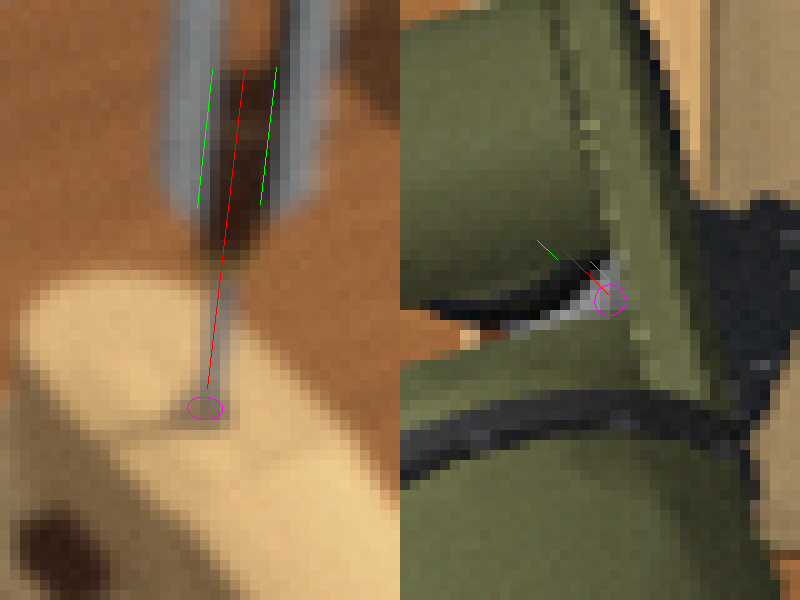

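```bash
python3 - <<'E'
from tilt import *
t=tilt("scenehov2.npz",np.array([.566,.1884,.1528]),True)
p=np.load("scenehov2.npz"); print(p["img"][172:192,366:380].astype(int).mean(-1).astype(int))
E
```

```text
170 373.11 372.99 298 [0.5733 0.1825 0.1324]
171 373.15 372.96 254 [0.5703 0.1852 0.1258]
172 373.02 372.84 168 [0.5753 0.1818 0.1269]
173 372.83 372.72 86 [0.5719 0.1848 0.1199]
174 372.7 372.61 94 [0.5734 0.1841 0.1176]
175 372.86 372.49 136 [0.5723 0.1854 0.1127]
176 372.88 372.37 153 [0.5719 0.1861 0.1085]
177 372.8 372.26 168 [0.5713 0.187  0.1041]
178 372.67 372.14 162 [0.5717 0.1871 0.1007]
179 372.54 372.02 152 [0.5724 0.187  0.0975]
180 372.43 371.9 145 [0.5712 0.1847 0.0939]
181 372.36 371.79 132 [0.5701 0.186  0.0889]
182 372.21 371.67 130 [0.5715 0.1853 0.0864]
183 371.97 371.55 124 [0.5711 0.1861 0.0821]
184 371.74 371.43 132 [0.5691 0.1881 0.0761]
185 371.56 371.32 143 [0.5705 0.1874 0.0736]
186 371.27 371.2 176 [0.5695 0.185  0.07  ]
187 371.23 371.1 184 [0.5625 0.1908 0.0588]
188 371.17 371.1 163 [0.5627 0.1911 0.0549]
[[105 104 101  95  83  69  55  53  52  67  86 102 106 104]
 [113 110 109 100  92  83  73  73  74  85  99 102 104 104]
 [139 129 122 114 102  96  89  89  94  98 105 105 102 104]
 [163 159 151 139 126 111 102 101 102 107 102 107 101 109]
 [177 175 171 163
[... 227 characters left out ...]
7 179 179 169 145 126 133 152 149 135 116 107 108]
 [173 176 177 182 172 146 124 140 160 165 154 138 120 110]
 [173 176 177 179 168 143 127 145 165 172 164 154 136 120]
 [176 172 174 174 165 140 127 150 170 174 173 168 153 135]
 [180 176 174 171 156 133 131 152 172 176 175 173 165 154]
 [183 178 173 162 144 123 126 153 171 177 176 174 173 167]
 [179 177 163 145 130 115 121 144 169 176 180 175 174 174]
 [177 165 143 127 119 106 110 130 160 175 176 174 176 175]
 [158 143 122 114 114 106 105 123 154 174 179 179 175 177]
 [137 130 124 123 121 119 124 140 157 175 177 178 178 177]
 [141 144 147 152 153 152 155 165 171 173 178 176 179 179]
 [156 158 166 173 175 177 179 179 175 172 172 177 176 175]]
```

The tip hovers just above the ring, about 1 mm right of centre (column 371.5 against 371.0). I'm correcting and lowering gently.

Request:
step_arm:
  plan:
    - {"dx": 0.008,"dy": -0.009,"dz": 0,"rx": 0,"ry": 0,"rz": 0,"claw": 0.95}
    - {"dx": 0,"dy": 0,"dz": 0.03,"rx": 0,"ry": 0,"rz": 0,"claw": 0.95}
    - {"dx": 0,"dy": 0,"dz": 0.03,"rx": 0,"ry": 0,"rz": 0,"claw": 0.95}
    - {"dx": 0,"dy": 0,"dz": 0.03,"rx": 0,"ry": 0,"rz": 0,"claw": 0.95}
    - {"dx": 0,"dy": 0,"dz": 0.02,"rx": 0,"ry": 0,"rz": 0,"claw": 0.95}
    - {"dx": 0,"dy": 0,"dz": 0,"rx": 0,"ry": 0,"rz": 0,"claw": 0.95}

```text
time_s: 11.0
ee_pos: [0.5644, 0.1879, 0.1405]
eef_rot: [-3.141, -0.001, 2.749]
force: [0.2, -0.2, -0.0]
grip_width: 0.0175
grip_force: 15.0
```

Request:
step_arm:
  plan:
    - {"dx": 0,"dy": 0,"dz": 0.02,"rx": 0,"ry": 0,"rz": 0,"claw": 0.95}
    - {"dx": 0,"dy": 0,"dz": 0.02,"rx": 0,"ry": 0,"rz": 0,"claw": 0.95}
    - {"dx": 0,"dy": 0,"dz": 0,"rx": 0,"ry": 0,"rz": 0,"claw": 0.95}

```text
time_s: 11.3
ee_pos: [0.5645, 0.1879, 0.1366]
eef_rot: [-3.141, -0.001, 2.749]
force: [-0.3, -0.3, -0.4]
grip_width: 0.0174
grip_force: 15.0
```

No force with the tip below the rim, so it's in the hole. Continuing down.

Request:
step_arm:
  plan:
    - {"dx": 0,"dy": 0,"dz": 0.04,"rx": 0,"ry": 0,"rz": 0,"claw": 0.95}
    - {"dx": 0,"dy": 0,"dz": 0.05,"rx": 0,"ry": 0,"rz": 0,"claw": 0.95}
    - {"dx": 0,"dy": 0,"dz": 0.05,"rx": 0,"ry": 0,"rz": 0,"claw": 0.95}
    - {"dx": 0,"dy": 0,"dz": 0.05,"rx": 0,"ry": 0,"rz": 0,"claw": 0.95}
    - {"dx": 0,"dy": 0,"dz": 0.05,"rx": 0,"ry": 0,"rz": 0,"claw": 0.95}
    - {"dx": 0,"dy": 0,"dz": 0,"rx": 0,"ry": 0,"rz": 0,"claw": 0.95}

```text
time_s: 11.9
ee_pos: [0.5642, 0.1879, 0.112]
eef_rot: [-3.14, -0.001, 2.749]
force: [0.6, -0.1, -0.3]
grip_width: 0.0179
grip_force: 15.0
```

Request:
step_arm:
  plan:
    - {"dx": 0,"dy": 0,"dz": 0.03,"rx": 0,"ry": 0,"rz": 0,"claw": 0.95}
    - {"dx": 0,"dy": 0,"dz": 0.03,"rx": 0,"ry": 0,"rz": 0,"claw": 0.95}
    - {"dx": 0,"dy": 0,"dz": 0.03,"rx": 0,"ry": 0,"rz": 0,"claw": 0.95}
    - {"dx": 0,"dy": 0,"dz": 0,"rx": 0,"ry": 0,"rz": 0,"claw": 0.95}

```text
time_s: 12.3
ee_pos: [0.5644, 0.1879, 0.1035]
eef_rot: [-3.141, -0.001, 2.749]
force: [0.1, -0.4, -0.2]
grip_width: 0.0178
grip_force: 15.0
```

Request:
step_arm:
  plan:
    - {"dx": 0,"dy": 0,"dz": 0.02,"rx": 0,"ry": 0,"rz": 0,"claw": 0.95}
    - {"dx": 0,"dy": 0,"dz": 0.02,"rx": 0,"ry": 0,"rz": 0,"claw": 0.95}
    - {"dx": 0,"dy": 0,"dz": 0.01,"rx": 0,"ry": 0,"rz": 0,"claw": 0.95}
    - {"dx": 0,"dy": 0,"dz": 0,"rx": 0,"ry": 0,"rz": 0,"claw": 0.95}

```text
time_s: 12.7
ee_pos: [0.5645, 0.1879, 0.0988]
eef_rot: [-3.141, -0.001, 2.749]
force: [0.2, 0.6, -0.2]
grip_width: 0.0179
grip_force: 15.0
```

Request:
step_arm:
  plan:
    - {"dx": 0,"dy": 0,"dz": 0.01,"rx": 0,"ry": 0,"rz": 0,"claw": 0.95}
    - {"dx": 0,"dy": 0,"dz": 0.01,"rx": 0,"ry": 0,"rz": 0,"claw": 0.95}
    - {"dx": 0,"dy": 0,"dz": 0,"rx": 0,"ry": 0,"rz": 0,"claw": 0.95}

```text
time_s: 13.0
ee_pos: [0.5645, 0.1879, 0.0968]
eef_rot: [-3.141, -0.0, 2.749]
force: [0.2, 0.5, -0.9]
grip_width: 0.0179
grip_force: 15.0
```

Request:
step_arm:
  plan:
    - {"dx": 0,"dy": 0,"dz": 0.01,"rx": 0,"ry": 0,"rz": 0,"claw": 0.95}
    - {"dx": 0,"dy": 0,"dz": 0.01,"rx": 0,"ry": 0,"rz": 0,"claw": 0.95}
    - {"dx": 0,"dy": 0,"dz": 0,"rx": 0,"ry": 0,"rz": 0,"claw": 0.95}

```text
time_s: 13.3
ee_pos: [0.5646, 0.1879, 0.0949]
eef_rot: [-3.141, -0.0, 2.749]
force: [-0.0, 0.5, -0.8]
grip_width: 0.0176
grip_force: 15.0
```

Request:
step_arm:
  plan:
    - {"dx": 0,"dy": 0,"dz": 0.01,"rx": 0,"ry": 0,"rz": 0,"claw": 0.95}
    - {"dx": 0,"dy": 0,"dz": 0.01,"rx": 0,"ry": 0,"rz": 0,"claw": 0.95}
    - {"dx": 0,"dy": 0,"dz": 0,"rx": 0,"ry": 0,"rz": 0,"claw": 0.95}

```text
time_s: 13.6
ee_pos: [0.5649, 0.1879, 0.0945]
eef_rot: [3.141, 0.001, 2.749]
force: [-5.1, -2.5, 14.0]
grip_width: 0.0177
grip_force: 15.0
```

Firm contact at TCP z = 0.0946, where the collar should land. I'm easing off, opening and withdrawing straight up.

Request:
step_arm:
  plan:
    - {"dx": 0,"dy": 0,"dz": -0.01,"rx": 0,"ry": 0,"rz": 0,"claw": 0.95}
    - {"dx": 0,"dy": 0,"dz": 0,"rx": 0,"ry": 0,"rz": 0,"claw": 0.95}
    - {"dx": 0,"dy": 0,"dz": 0,"rx": 0,"ry": 0,"rz": 0,"claw": 0.78}
    - {"dx": 0,"dy": 0,"dz": 0,"rx": 0,"ry": 0,"rz": 0,"claw": 0.7}
    - {"dx": 0,"dy": 0,"dz": 0,"rx": 0,"ry": 0,"rz": 0,"claw": 0.5}
    - {"dx": 0,"dy": 0,"dz": 0,"rx": 0,"ry": 0,"rz": 0,"claw": 0.5}
    - {"dx": 0,"dy": 0,"dz": 0,"rx": 0,"ry": 0,"rz": 0,"claw": 0.5}

```text
time_s: 14.3
ee_pos: [0.5645, 0.1879, 0.0938]
eef_rot: [-3.141, -0.0, 2.749]
force: [0.3, -0.3, -0.8]
grip_width: 0.0464
grip_force: 0.0
```

Request:
step_arm:
  plan:
    - {"dx": 0,"dy": 0,"dz": -0.1,"rx": 0,"ry": 0,"rz": 0,"claw": 0.5}
    - {"dx": 0,"dy": 0,"dz": -0.2,"rx": 0,"ry": 0,"rz": 0,"claw": 0.5}
    - {"dx": 0,"dy": 0,"dz": -0.3,"rx": 0,"ry": 0,"rz": 0,"claw": 0.5}
    - {"dx": 0,"dy": 0,"dz": -0.3,"rx": 0,"ry": 0,"rz": 0,"claw": 0.5}
    - {"dx": 0,"dy": 0,"dz": -0.3,"rx": 0,"ry": 0,"rz": 0,"claw": 0.5}
    - {"dx": 0.3,"dy": 0,"dz": 0,"rx": 0,"ry": 0,"rz": 0,"claw": 0.5}
    - {"dx": 0.3,"dy": 0,"dz": 0,"rx": 0,"ry": 0,"rz": 0,"claw": 0.5}
    - {"dx": 0.3,"dy": 0,"dz": 0,"rx": 0,"ry": 0,"rz": 0,"claw": 0.5}
    - {"dx": 0.3,"dy": 0,"dz": 0,"rx": 0,"ry": 0,"rz": 0,"claw": 0.5}
    - {"dx": 0,"dy": 0,"dz": 0,"rx": 0,"ry": 0,"rz": 0,"claw": 0.5}

```text
time_s: 15.3
ee_pos: [0.4516, 0.2349, 0.2151]
eef_rot: [3.141, 0.0, 2.751]
force: [0.1, -0.1, 0.1]
grip_width: 0.0472
grip_force: 0.0
```

```bash
python3 chk.py; python3 - <<'E'
from h import *
from m import proj
a=[]
for n in ("scene","top"):
    p=viewer.camera(n); u0,v0=np.round(proj(p,np.array([.565,.188,.09]))).astype(int)-[20,30]
    a.append(cv2.resize(p["img"][v0:v0+60,u0:u0+40],None,fx=10,fy=10,interpolation=cv2.INTER_NEAREST))
    if n=="scene":
        for h in ((0,.06),(0,.122)): q=((proj(p,np.array([.5655,.188,h[1]]))-[u0,v0]+.5)*10).astype(int); cv2.circle(a[-1],tuple(map(int,q)),4,(0,255,0),1)
save(np.hstack(a),"end.png")
E
```

```text
t 15.3 tcp [0.4516 0.2349 0.2151] z [ 0.  0. -1.] F [ 0.12 -0.1   0.1 ] grip 0.0472 0.0
turn [0.0003 0.0001 0.0018] shift(now axes) [-0.6944 -0.4161 -0.4486] shift(goal axes) [-0.6955 -0.4144 -0.4485]
[7.1, 4.47, 6.5]
[5.48, 2.55, 5.11]
[6.89, 4.63, 6.89]
```

View pics/end.png

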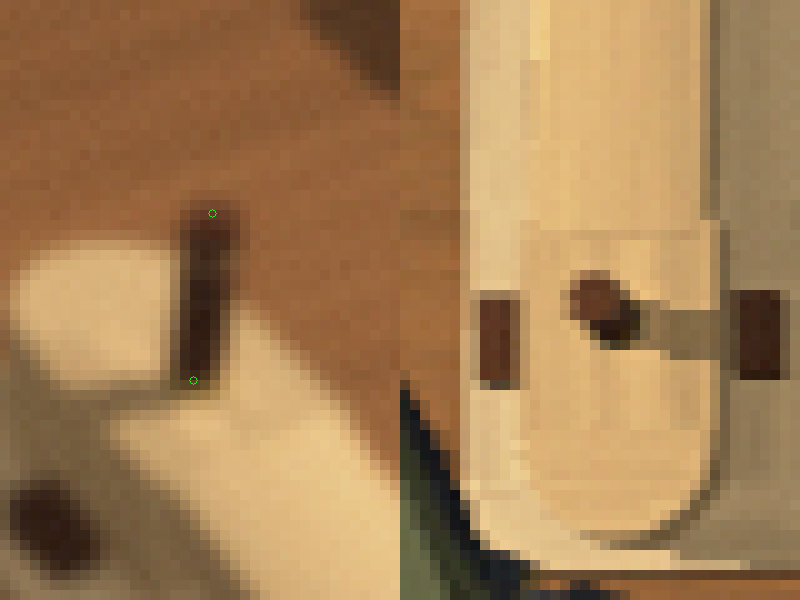

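The gauge stands upright with its collar on the wood: in the scene crop the collar is at about (193,380) and the free end at (212,213), matching the predicted points. The stand is unmoved and the robot is clear.

```bash
python3 -c "
from station import hand_in
print(hand_in())"
```

```text
the job is handed in; nothing more can be done
None
```

The pin gauge stands upright in the heel hole with its collar on the wood, the stand did not move, the arm is clear of everything, and the job is handed in (no verdict came back).

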